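Load the specimen tray for the microscope

ROBOT

A 6-joint arm with a two-finger parallel gripper is mounted at the origin on the work surface. World frame = base frame: x ahead of the robot, y to its left, z up, the work surface at z = 0. Lengths are in m, angles in rad, forces in N, time in s.
With the tool pointing down it reaches from about 0.25 to 0.8 m from the base axis. Payload 3.9 kg.
Tool frame: the origin (TCP) lies between the finger pads; the fingertips stand 25 mm ahead of it and the grasp point (between the pads) lies 6 mm ahead of it; z points along the fingers, y is the line along which they close (so a half turn about z gives the same grasp; the last joint's range is limited). The gripper opens to 85 mm and grips with 20 to 120 N. Pads are 22 mm wide; open, the fingers measure 114 mm over their backs; the gripper's body (76 mm by 85 mm) begins 54 mm behind the grasp point. The pads swing forward as they close: fully open they stand 13 mm farther back than shut.
Start: joints at [1.348, 0.26, -0.138, 1.173, 0, 1.571], TCP at [0.116, 0.512, 0.256] pointing down, gripper open.
Joint ranges: [-2.78, 2.78], [-0.83, 1.72], [-1.28, 1.37], [-1.9, 2.12], [-1.57, 1.48], [-3.14, 3.14]. Speed limits (rad/s): [2.57, 2.57, 3.14, 3.14, 3.14, 3.14].

INTERFACE

Orientations are given as a 3x3 rotation matrix whose columns are the frame's x, y, z axes.
In Python, from rig import * gives the robot as it stands. The module is installed in compiled form; this text tells all that it offers.
- The arm moves only by the tool step_arm, never from a script. Its argument "rows" is a list that holds one entry, the list of rows, each a list of 5 numbers: the shift along the tool's x, y, z scaled (see below), then the turn about the tool's z scaled (see below), then the gripper command: -1 is shut, 1 is fully open, values between are in proportion. In form: [[[tx, ty, tz, spin, claw], ...]]. A call has 1 to 5 rows; each row shifts and turns the commanded pose from where the row before left it, along the tool's axes as they then stand; what a row does not reach is not made up. The controller multiplies each number of a shift by 600 mm and each number of a turn by 45 degrees. A row lasts 1/8 s, in which the tool goes at most 62.5 mm and 10.7 degrees, less where a joint would pass 70% of its speed; a pose out of reach is approached as far as the arm can. A call with a number of a shift or a turn outside -1 to 1 is refused whole. A call with a gripper value outside its range is refused whole. The fingers move at their own pace and stop on an object; "squeeze" is the grip in N (left out, the last holds). Time passes only in rows, so rows that do not move let the fingers close. It gives the time, the measured TCP pose, the force, the opening and the grip force at its end, in the units of the state.
- get_state(): the state, without advancing time (a new reading comes with each control period).
- read_camera(name): name is "side" or "top"; returns the picture (400x640x3 uint8, blue, green, red); there is no depth.
- calibration(name): a dict with "fx", "fy", "cx", "cy" (pixels), "k1" (the pictures are not rectified: a ray, as slopes to the right and down, at radius r is drawn at 1 + k1 r^2 times it, then the intrinsics apply), "rvec" (rotation vector, rad) and "tvec" (3), from world to camera coordinates, as OpenCV has them. Camera axes: x right, y down, z forward; pixel columns grow to the right and rows downward; lengths in m; the calibration is good to about 2 mm. A picture is of the moment at which its call begins. calibration takes no time and is no camera call.
- job_done(): hands the job in; it is judged then, once.
The state is a dict: "time_s": time; "joint_positions": joint angles; "qvel": joint speeds; "joint_torque": joint torques, N m; "ee_pos": TCP position; "orientation": TCP orientation; "ft_force": force on the tool from outside, world axes, zero at the start; "torque": the same for the moment, N m; "finger_gap": finger opening in m; "finger_force": force on a finger pad.
Only numpy, scipy, OpenCV 4.12 (cv2) and the standard library are available. Lean on these libraries where they do the work, as an engineer would, in place of code of your own. Each camera call takes 0.05 s, during which the arm holds its last target. There are 200 camera calls.

TASK

Collect the four black specimen mounts that have metal in their tops and set each one flat, metal face up, in the tray pocket of its own shape and size (large round, small round, square, oblong). Leave the two all-black resin blanks with bevelled tops, one round and one square, standing where they are.

Things in the scene. Friction and masses are not known exactly. Their poses are not given: they have to be found in the camera images.
- mount_round_large: Black resin specimen mount, bright metal piece in its flat top (polished face, up at the start). 30 mm tall, loose, standing on the table, 0.02 to 0.13 kg. Origin: centre of its underside; z up. Round, 44 mm in diameter. Other loose things nearby (also a lens objective and a jar, 32 mm wide, 45 mm tall) stand 80 mm or more away, centre to centre.
- mount_round_small: Black resin specimen mount, bright metal piece in its flat top (polished face, up at the start). 30 mm tall, loose, standing on the table, 0.02 to 0.13 kg. Origin: centre of its underside; z up. Round, 24 mm in diameter.
- mount_square: Black resin specimen mount, bright metal piece in its flat top (polished face, up at the start). 30 mm tall, loose, standing on the table, 0.02 to 0.13 kg. Origin: centre of its underside; z up. Square, 32 x 32 mm; x and y are normal to its side faces.
- mount_bar: Black resin specimen mount, bright metal piece in its flat top (polished face, up at the start). 30 mm tall, loose, standing on the table, 0.02 to 0.13 kg. Origin: centre of its underside; z up. Oblong, 52 mm along its x, 20 mm along its y.
- nest_round_large: White plate 84 mm square, 9 mm thick, one of four filling a fixed steel tray two by two in changing order; plates and tray rim end 13 mm above the table. Origin: centre of its underside, 4 mm above the table; x, y along its edges, z up. Central pocket with dark floor 4 mm above the origin, 5 mm deep: round, 60 mm in diameter, for the large round mount.
- nest_round_small: White plate 84 mm square, 9 mm thick, one of four filling a fixed steel tray two by two in changing order; plates and tray rim end 13 mm above the table. Origin: centre of its underside, 4 mm above the table; x, y along its edges, z up. Central pocket with dark floor 4 mm above the origin, 5 mm deep: round, 40 mm in diameter, for the small round mount.
- nest_square: White plate 84 mm square, 9 mm thick, one of four filling a fixed steel tray two by two in changing order; plates and tray rim end 13 mm above the table. Origin: centre of its underside, 4 mm above the table; x, y along its edges, z up. Central pocket with dark floor 4 mm above the origin, 5 mm deep: 48 x 48 mm, for the square mount (fits at any turn).
- nest_bar: White plate 84 mm square, 9 mm thick, one of four filling a fixed steel tray two by two in changing order; plates and tray rim end 13 mm above the table. Origin: centre of its underside, 4 mm above the table; x, y along its edges, z up. Central pocket with dark floor 4 mm above the origin, 5 mm deep: 68 mm along x, 36 along y, for the oblong mount, lengthwise (either way).
- blank_round: Resin blank: loose, solid, all black, no metal in it, its top edge bevelled 6 to 8 mm wide and 8 mm deep; look-alike to be left alone. 30 mm tall. Origin: centre of its underside, z up. Round, 44 mm in diameter.
- blank_square: Resin blank: loose, solid, all black, no metal in it, its top edge bevelled 6 to 8 mm wide and 8 mm deep; look-alike to be left alone. 30 mm tall. Origin: centre of its underside, z up. Square, 32 x 32 mm.
Things that resemble listed ones, but are neither listed nor needed, are in the scene too. What is shaped like the mount_square but yellow is not meant.

How it is judged:
At the end, for the whole second after the job is handed in: Each mount is in the pocket of its shape: within 12 mm of its centre, within 3 mm of its floor, within 0.1 rad of upright, metal up, released, at rest; the oblong one within 0.5 rad of lengthwise. Both blanks stand upright (0.1 rad) within 20 mm of where they began (horizontal distance between mount_round_large and nest_round_large below 0.012 m and z of mount_round_large in the frame of nest_round_large between 0.001 and 0.007 m and angle between each of mount_round_large, mount_round_small, mount_square, mount_bar, blank_round, blank_square's own z axis and vertical below 0.1 rad and linear speed of each of mount_round_large, mount_round_small, mount_square, mount_bar below 0.02 m/s and horizontal distance between mount_round_small and nest_round_small below 0.012 m and z of mount_round_small in the frame of nest_round_small between 0.001 and 0.007 m and horizontal distance between mount_square and nest_square below 0.012 m and z of mount_square in the frame of nest_square between 0.001 and 0.007 m and horizontal distance between mount_bar and nest_bar below 0.012 m and z of mount_bar in the frame of nest_bar between 0.001 and 0.007 m and angle between the x axis of mount_bar and the x axis of nest_bar, either way round below 0.5 rad and distance of each of blank_round, blank_square from where it was at the start of the episode below 0.02 m); the robot touches nothing.
It fails at once if a resin blank is moved more than 20 mm (distance of any of blank_round, blank_square from where it was at the start of the episode above 0.02 m).
It also fails if it takes over 104 s, if anything falls off the work surface, if the arm or the gripper's body presses on something with over 40 N, if the wrist force passes 120 N, or if a joint passes its speed limit or range.

## Working session

There is one attempt and no reset: what is moved stays moved. The work goes in short steps, Python scripts to look and compute and a tool call to move; the robot and the scene stay as the last step left them, time stands still between calls to the robot, and variables do not carry over. Pictures are saved under pics/ and viewed, at most 14 in all, crops included, and the job is handed in when it is done.

Besides the shell and the picture viewer there is one more tool, called after "Emit:" by a JSON object that holds its "fn" and its "kwargs", one argument or row to a line. step_arm: Moves the arm, as the interface text tells. Shifts and turns lie within -1 to 1; 1 stands for 600 mm of shift or 45 degrees of turn. Its arguments: {"type":"object","properties":{"rows":{"type":"array"},"squeeze":{"type":"number"}},"required":["rows"]}

```bash
mkdir -p pics; cat > h.py <<'E'
from rig import *
import numpy as np, cv2
def ray(name,px,z):
    c=calibration(name);R,_=cv2.Rodrigues(np.array(c["rvec"],float));t=np.array(c["tvec"],float)
    d=np.array([(px[0]-c["cx"])/c["fx"],(px[1]-c["cy"])/c["fy"]]);u=d.copy()
    for _ in range(20):u=d/(1+c["k1"]*(u@u))
    o=-R.T@t;v=R.T@np.array([u[0],u[1],1.])
    return o+v*(z-o[2])/v[2]
E
python3 - <<'E'
from h import *
for n in("top","side"):
    im=read_camera(n);cv2.imwrite(f"pics/{n}0.png",im);c=calibration(n);print(c)
    R,_=cv2.Rodrigues(np.array(c["rvec"],float));print(-R.T@np.array(c["tvec"]))
s=get_state();print(s["ee_pos"],s["orientation"],s["finger_gap"],s["time_s"])
E
```

```text
{'fx': 418.11831712813944, 'fy': 418.11831712813944, 'cx': 316.0838607362377, 'cy': 208.73605051859275, 'k1': 0.005049413574676259, 'rvec': array([ 2.15563066, -2.11008331,  0.1456226 ]), 'tvec': array([0.00802685, 0.53469987, 0.82792386])}
[0.40111164 0.00253913 0.90029401]
{'fx': 508.2397871441923, 'fy': 508.2397871441923, 'cx': 315.30273017332814, 'cy': 198.7762502145668, 'k1': -0.015838218713073175, 'rvec': array([ 2.31885361, -0.35788029,  0.15010638]), 'tvec': array([-0.48227463,  0.15072465,  0.93746165])}
[ 0.28962332 -0.68672935  0.7606985 ]
[0.11589664 0.51146108 0.25553821] [[-9.75282093e-01  2.20963118e-01 -3.73315326e-04]
 [ 2.20963432e-01  9.75280550e-01 -1.73500834e-03]
 [-1.92856755e-05 -1.77461160e-03 -9.99998425e-01]] 0.0852071940735528 0.1
```

View pics/top0.png

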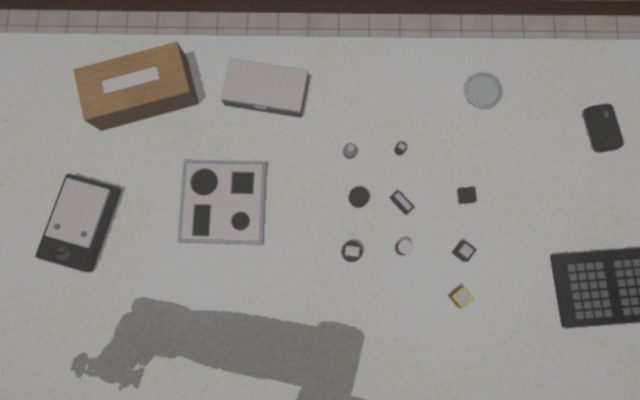

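View pics/side0.png

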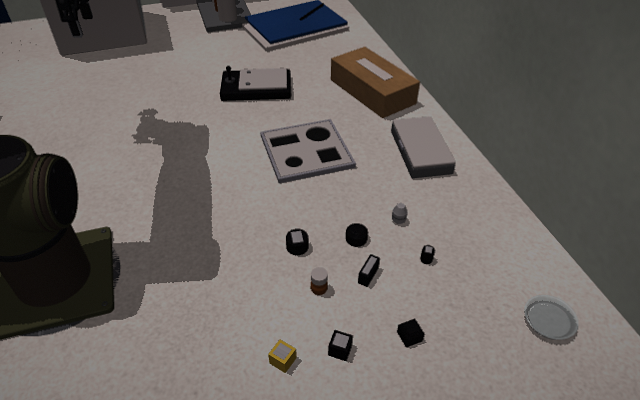

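The top view shows these candidates:
- **Large round:** metal at (352,251), all-black lookalike at (359,196).
- **Small round:** metal at (401,148). The objective (350,150) and jar (404,246) could be mistaken for it.
- **Oblong:** (402,202), with no lookalike.
- **Square:** metal at (465,250), all-black at (467,195), yellow at (462,296).

Going by the description, I choose (352,251), (401,148), (402,202) and (465,250). The tray is at (222,201), with pockets large round (204,181), square (242,182), bar (202,219) and small round (240,221). I'll check these in a close crop and measure.

```bash
cat > m.py <<'E'
from h import *
im=cv2.imread("pics/top0.png")
cv2.imwrite("pics/crop0.png",cv2.resize(im[130:320,330:500],None,fx=3.1,fy=3.1,interpolation=cv2.INTER_CUBIC))
g=cv2.cvtColor(im,cv2.COLOR_BGR2GRAY)
print("bg",g[220,300],"blk",g[196,359],"pocket",g[181,204])
def cs(mask):
    return cv2.findContours(mask,cv2.RETR_EXTERNAL,cv2.CHAIN_APPROX_NONE)[0]
def ang(name,r,z):
    b=cv2.boxPoints(r);P=[ray(name,p,z)[:2] for p in b]
    e=[P[1]-P[0],P[2]-P[1]];L=[np.linalg.norm(x) for x in e];k=int(L[1]>L[0]);v=e[k]
    return np.degrees(np.arctan2(v[1],v[0])),[round(float(1000*l),1) for l in L]
roi=np.zeros_like(g);roi[130:320,170:500]=255
for c in cs(((g<75)&(roi>0)).astype(np.uint8)*255):
    if cv2.contourArea(c)<40:continue
    r=cv2.minAreaRect(c);z=.008 if r[0][0]<300 else .02
    a,L=ang("top",r,z);print("dark",np.round(r[0],1),np.round(ray("top",r[0],z)[:2],4),round(a,1),L)
# metal pieces: bright inside the filled dark objects
for n,(u,v) in dict(L=(352,251),S=(401,147),B=(402,202),Q=(465,250)).items():
    w=np.zeros_like(g);cv2.circle(w,(u,v),15,255,-1)
    d=((g<85)&(w>0)).astype(np.uint8)*255;c=max(cs(d),key=cv2.contourArea)
    f=np.zeros_like(g);cv2.drawContours(f,[c],-1,255,-1);f=cv2.erode(f,None)
    mm=((g>100)&(f>0)).astype(np.uint8)*255
    if not mm.any():print(n,"none");continue
    c=max(cs(mm),key=cv2.contourArea);r=cv2.minAreaRect(c);a,L=ang("top",r,.03)
    print(n,np.round(r[0],1),np.round(ray("top",r[0],.03)[:2],4),round(a,1),L)
E
python3 m.py
```

```text
bg 161 blk 66 pocket 61
dark [459.3 251.3] [ 0.4539 -0.2807] -171.8 [26.4, 40.0]
dark [240.  220.5] [0.5106 0.1836] -61.7 [33.6, 33.5]
dark [201.1 219.9] [0.5103 0.2678] 0.5 [63.2, 31.3]
dark [398.9 204.6] [ 0.5502 -0.156 ] -137.2 [6.9, 46.3]
dark [466.5 194.9] [ 0.574  -0.2996] -82.4 [34.4, 29.3]
dark [358.3 196.3] [ 0.5665 -0.0696] -43.6 [39.9, 37.9]
dark [242.  182.5] [0.5944 0.1834] -88.9 [44.0, 42.5]
dark [204.  181.5] [0.595 0.267] -88.9 [53.0, 51.5]
L [351.8 250.8] [ 0.4496 -0.0563] -96.9 [21.4, 29.5]
S none
B none
Q none
```

View pics/crop0.png

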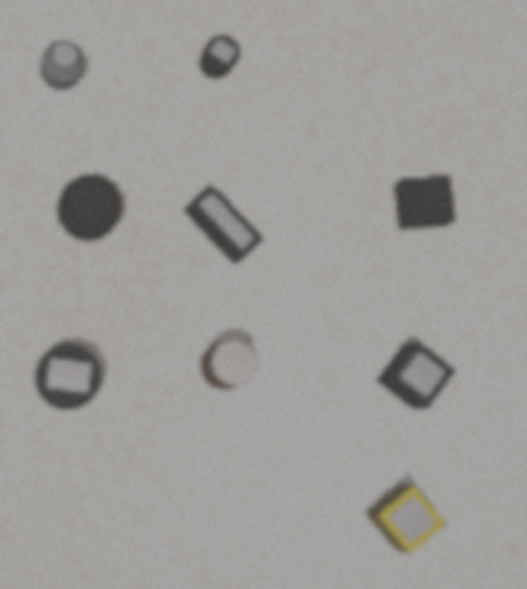

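The crop confirms the choice. Metal tops are at crop (70,376) round large, (224,50) round small, (225,224) bar and (420,375) square. The blanks at (91,207) and (425,202) are all black, and the yellow square (408,517) is not wanted.

```bash
cat > m2.py <<'E'
from h import *
K=4
def meas(name,im,pts,thr=.72,zc=.015,rad=21,off=(0,0)):
    G=cv2.resize(cv2.cvtColor(im,cv2.COLOR_BGR2GRAY),None,fx=K,fy=K,interpolation=cv2.INTER_CUBIC)
    for n,(u,v) in pts.items():
        w=np.zeros_like(G);cv2.circle(w,(u*K,v*K),rad*K,255,-1)
        bg=np.percentile(G[w>0],85)
        m=((G<thr*bg)&(w>0)).astype(np.uint8)*255
        m=cv2.morphologyEx(m,cv2.MORPH_CLOSE,np.ones((9,9)))
        c=max(cv2.findContours(m,cv2.RETR_EXTERNAL,cv2.CHAIN_APPROX_NONE)[0],key=cv2.contourArea)
        P=np.array([ray(name,(p[0]+.5)/K-.5,zc)[:2] if 0 else ray(name,((p[0]+.5)/K-.5,(p[1]+.5)/K-.5),zc)[:2] for p in cv2.convexHull(c)[:,0]])
        r=cv2.minAreaRect((P*1000).astype(np.float32));print(name,n,np.round(r[0],1),np.round(r[1],1),round(r[2],1))
if __name__=="__main__":
    meas("top",cv2.imread("pics/top0.png"),dict(L=(352,251),S=(401,148),B=(402,202),Q=(465,250),bR=(359,196),bQ=(467,195)))
    meas("side",cv2.imread("pics/side0.png"),dict(L=(297,241),S=(428,254),B=(369,270),Q=(341,345),bR=(357,235),bQ=(411,333)),thr=.6,rad=23)
    for n,p in dict(pL=(204,181.5),pQ=(242,182.5),pB=(201.5,219.7),pS=(240.2,220.7)).items():print(n,np.round(ray("top",p,.0105)[:2],4))
    for n,p in dict(pL=(318,134.5),pQ=(329,155),pB=(285,140.5),pS=(294,161.5)).items():print(n,np.round(ray("side",p,.0105)[:2],4))
E
python3 m2.py
```

```text
top L [451.2 -57.9] [43.6 48.3] 46.0
top S [ 676.6 -160.8] [24.3 33. ] 57.2
top B [ 557.2 -162.5] [53.  28.4] 43.1
top Q [ 456.1 -291.7] [38.4 39.9] 52.9
top bR [567.5 -70.6] [43.9 47.8] 53.6
top bQ [ 575.5 -301.3] [36.1 40.1] 5.8
side L [450.3 -58.8] [74.4 49.2] 87.6
side S [ 676.8 -162.6] [50.9 31. ] 70.4
side B [ 560.4 -165.7] [74.4 37. ] 44.2
side Q [ 459.4 -294. ] [49.3 46.4] 53.1
side bR [566.9 -75.3] [64.4 47.3] 78.0
side bQ [ 574.7 -307.2] [42.3 48.1] 4.6
pL [0.5945 0.2663]
pQ [0.5939 0.1829]
pB [0.5104 0.2663]
pS [0.5099 0.1826]
pL [0.5957 0.2628]
pQ [0.596  0.1801]
pB [0.5128 0.2642]
pS [0.5121 0.1821]
```

Emit:
{"fn": "step_arm", "kwargs": {
  "rows": [
    [[0,0,0,-0.142,0.6],[0,0,0,-0.142,0.6],[-0.05,-0.086,0,0,0.6],[-0.05,-0.086,0,0,0.6],[-0.05,-0.086,0,0,0.6]]
  ],
  "squeeze": 40
}}

```text
time_s: 0.72
ee_pos: [0.2065, 0.3555, 0.2559]
orientation: [[-1.0, -0.001, 0.0], [-0.001, 1.0, -0.001], [-0.0, -0.001, -1.0]]
ft_force: [1.3, 0.7, -0.2]
finger_gap: 0.0682
finger_force: 0.0
```

Emit:
{"fn": "step_arm", "kwargs": {
  "rows": [
    [[-0.05,-0.086,0,0,0.6],[-0.05,-0.086,0,0,0.6],[-0.05,-0.086,0,0,0.6],[-0.05,-0.086,0,0,0.6],[-0.05,-0.086,0,0,0.6]]
  ]
}}

```text
time_s: 1.35
ee_pos: [0.3566, 0.0975, 0.2563]
orientation: [[-1.0, -0.0, 0.0], [-0.0, 1.0, 0.0], [-0.0, 0.0, -1.0]]
ft_force: [1.2, 1.5, -0.3]
finger_gap: 0.0683
finger_force: 0.0
```

```bash
python3 -c "
from h import *
s=get_state();print(np.round(s['joint_positions'],2),s['ee_pos'])"
```

```text
[ 0.27 -0.01 -0.46  1.12  0.    0.27] [0.35659398 0.09745963 0.25626414]
```

Emit:
{"fn": "step_arm", "kwargs": {
  "rows": [
    [[-0.052,-0.086,0,0,0.6],[-0.052,-0.086,0,0,0.6],[-0.052,-0.086,0,0,0.6],[0,0,0.1,0,0.6],[0,0,0.1,0,0.6]]
  ]
}}

```text
time_s: 1.98
ee_pos: [0.4508, -0.0567, 0.1352]
orientation: [[-1.0, 0.002, 0.002], [0.002, 1.0, -0.0], [-0.002, -0.0, -1.0]]
ft_force: [1.7, 0.7, -1.3]
finger_gap: 0.0683
finger_force: 0.0
```

```bash
python3 -c "
from h import *
a=read_camera('side');cv2.imwrite('pics/s1.png',a);print(get_state()['ee_pos'])
cv2.imwrite('pics/s1c.png',cv2.resize(a[130:370,200:480],None,fx=2,fy=2,interpolation=cv2.INTER_CUBIC))"
```

```text
[ 0.44369488 -0.05540254  0.12761574]
```

View pics/s1c.png

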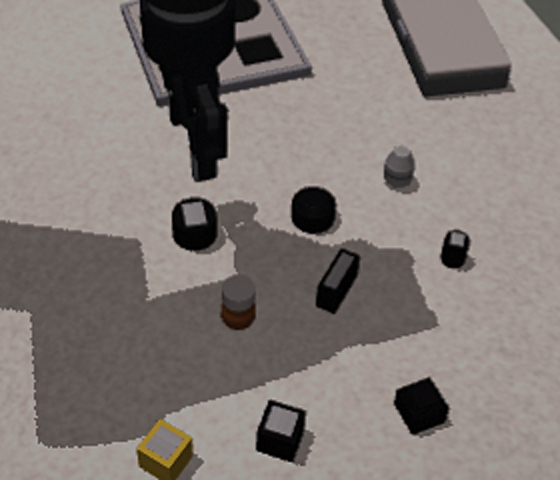

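The gripper hangs just above the large round mount (crop (195,222)), with clear space around it.

Emit:
{"fn": "step_arm", "kwargs": {
  "rows": [
    [[0,0,0,0,0.6],[0,0,0,0,0.6]]
  ]
}}

```text
time_s: 2.28
ee_pos: [0.4518, -0.0556, 0.1385]
orientation: [[-1.0, -0.001, 0.004], [-0.001, 1.0, -0.001], [-0.004, -0.001, -1.0]]
ft_force: [-1.3, 1.1, -1.0]
finger_gap: 0.0683
finger_force: 0.0
```

Emit:
{"fn": "step_arm", "kwargs": {
  "rows": [
    [[0,-0.004,0.06,0,0.6],[0,0,0.06,0,0.6],[0,0,0.04,0,0.6],[0,0,0.013,0,0.6],[0,0,0,0,0.6]]
  ]
}}

```text
time_s: 2.9
ee_pos: [0.4513, -0.0579, 0.0338]
orientation: [[-1.0, -0.001, 0.003], [-0.001, 1.0, -0.0], [-0.003, -0.0, -1.0]]
ft_force: [0.2, -1.4, -0.8]
finger_gap: 0.0683
finger_force: 0.0
```

Emit:
{"fn": "step_arm", "kwargs": {
  "rows": [
    [[0,0,0,0,-1],[0,0,0,0,-1],[0,0,0,0,-1],[0,0,0,0,-1]]
  ],
  "squeeze": 40
}}

```text
time_s: 3.4
ee_pos: [0.4511, -0.058, 0.0341]
orientation: [[-1.0, -0.0, 0.003], [-0.0, 1.0, -0.0], [-0.003, -0.0, -1.0]]
ft_force: [-0.7, -0.2, 6.5]
finger_gap: 0.0417
finger_force: 39.8
```

Emit:
{"fn": "step_arm", "kwargs": {
  "rows": [
    [[0,0,-0.04,0,-1],[0,0,-0.1,0,-1],[0,0,-0.08,0,-1],[-0.03,0.07,0,0,-1],[-0.04,0.09,0,0,-1]]
  ]
}}

```text
time_s: 4.03
ee_pos: [0.4928, 0.0383, 0.1666]
orientation: [[-1.0, 0.003, 0.004], [0.003, 1.0, -0.0], [-0.004, -0.0, -1.0]]
ft_force: [0.4, 0.2, 0.3]
finger_gap: 0.0415
finger_force: 40.9
```

Emit:
{"fn": "step_arm", "kwargs": {
  "rows": [
    [[-0.042,0.095,0,0,-1],[-0.042,0.095,0,0,-1],[-0.042,0.095,0,0,-1],[-0.03,0.065,0,0,-1],[-0.012,0.028,0,0,-1]]
  ]
}}

```text
time_s: 4.65
ee_pos: [0.5934, 0.2678, 0.1649]
orientation: [[-1.0, -0.003, 0.001], [-0.003, 1.0, 0.001], [-0.001, 0.001, -1.0]]
ft_force: [0.7, -0.1, -0.9]
finger_gap: 0.0414
finger_force: 40.9
```

```bash
python3 -c "
from h import *
b=read_camera('side');a=read_camera('top');print(get_state()['ee_pos'])
cv2.imwrite('pics/p1.png',np.hstack([cv2.resize(b[40:200,220:400],(400,356)),cv2.resize(a[120:280,140:320],(400,356))]))"
```

```text
[0.59321671 0.26706338 0.16467333]
```

View pics/p1.png

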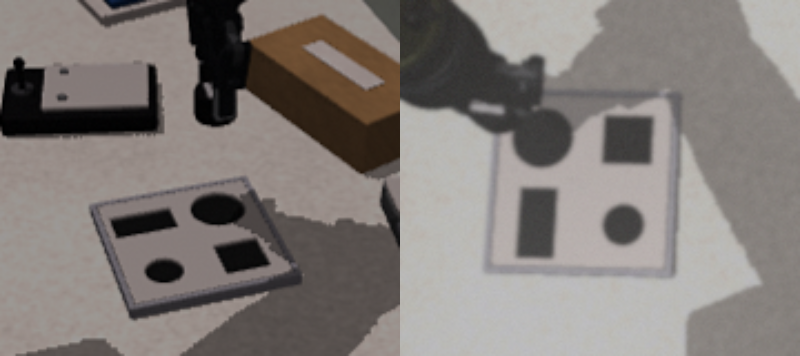

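The large round mount is held level above its pocket; the side view shows it at (215,105) and the pocket at (218,210). Lowering it now.

Emit:
{"fn": "step_arm", "kwargs": {
  "rows": [
    [[0,-0.003,0.08,0,-1],[0,0,0.07,0,-1],[0,0,0.035,0,-1],[0,0,0.017,0,-1],[0,0,0,0,-1]]
  ]
}}

```text
time_s: 5.38
ee_pos: [0.5924, 0.2624, 0.0438]
orientation: [[-1.0, 0.0, 0.0], [0.0, 1.0, -0.0], [-0.0, -0.0, -1.0]]
ft_force: [0.4, 0.2, -0.2]
finger_gap: 0.0419
finger_force: 41.0
```

Emit:
{"fn": "step_arm", "kwargs": {
  "rows": [
    [[0,0,0,0,0.4],[0,0,0,0,0.4],[0,0,0,0,0.4],[0,0,-0.05,0,0.4],[0,0,-0.1,0,0.4]]
  ]
}}

```text
time_s: 6.0
ee_pos: [0.5903, 0.2622, 0.1314]
orientation: [[-1.0, -0.0, -0.006], [-0.0, 1.0, -0.003], [0.006, -0.003, -1.0]]
ft_force: [0.7, -0.1, 0.1]
finger_gap: 0.0597
finger_force: 0.0
```

Emit:
{"fn": "step_arm", "kwargs": {
  "rows": [
    [[0,-0.05,-0.05,0,0.4],[0.01,-0.1,0,0,0.4],[0.01,-0.1,0,0,0.4],[0.01,-0.1,0,0,0.4],[0.01,-0.1,0,0,0.4]]
  ]
}}

```text
time_s: 6.62
ee_pos: [0.5684, -0.0086, 0.1637]
orientation: [[-1.0, -0.001, 0.001], [-0.001, 1.0, -0.0], [-0.001, -0.0, -1.0]]
ft_force: [0.3, 0.2, 0.4]
finger_gap: 0.0599
finger_force: 0.0
```

Emit:
{"fn": "step_arm", "kwargs": {
  "rows": [
    [[0.01,-0.1,0,0,0.2],[0.007,-0.1,0,0,0.2],[0,-0.058,0,0,0.2],[0,0,0,-0.2,0.2],[0,0,0,-0.2,0.2]]
  ]
}}

```text
time_s: 7.25
ee_pos: [0.5583, -0.1626, 0.1634]
orientation: [[-0.95, -0.313, 0.0], [-0.313, 0.95, -0.0], [-0.0, -0.0, -1.0]]
ft_force: [-0.9, -0.1, -0.2]
finger_gap: 0.0514
finger_force: 0.0
```

Emit:
{"fn": "step_arm", "kwargs": {
  "rows": [
    [[0,0,0.04,-0.2,0.2],[0,0,0.04,-0.2,0.2],[0,0,0,-0.178,0.2],[0,0,0,0,0.2]]
  ]
}}

```text
time_s: 7.75
ee_pos: [0.5583, -0.1616, 0.1152]
orientation: [[-0.72, -0.694, -0.0], [-0.694, 0.72, 0.0], [0.0, 0.0, -1.0]]
ft_force: [0.5, -0.0, -0.0]
finger_gap: 0.0514
finger_force: 0.0
```

```bash
python3 -c "
from h import *
a=read_camera('top');b=read_camera('side');s=get_state();print(s['ee_pos'],s['orientation'][:,0])
cv2.imwrite('pics/p2.png',np.hstack([cv2.resize(b[130:320,280:460],(400,422)),cv2.resize(a[120:310,310:490],(400,422))]))"
```

```text
[ 0.55872541 -0.1617488   0.11571898] [-7.20490826e-01 -6.93464347e-01 -4.10267752e-04]
```

View pics/p2.png

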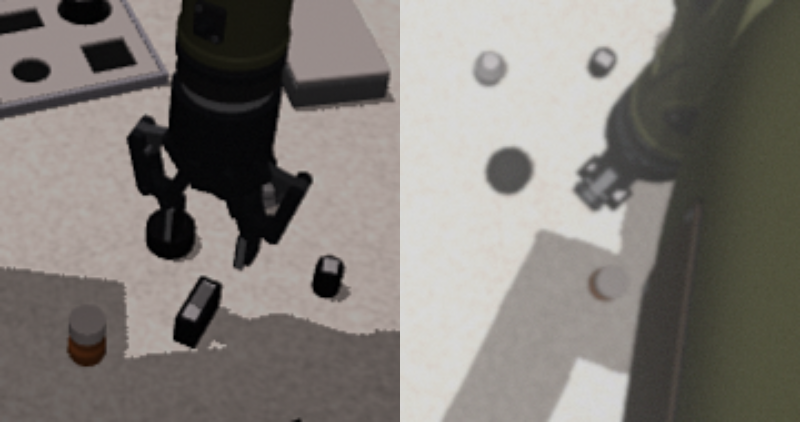

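The fingers straddle the bar (side crop (197,312)) across its narrow side, and the round blank is clear. Going down and gripping.

Emit:
{"fn": "step_arm", "kwargs": {
  "rows": [
    [[0,0,0.06,0,0.2],[0,0,0.05,0,0.2],[0,0,0.026,0,0.2],[0,0,0,0,0.2]]
  ]
}}

```text
time_s: 8.35
ee_pos: [0.5577, -0.1615, 0.033]
orientation: [[-0.719, -0.695, -0.002], [-0.695, 0.719, 0.0], [0.001, 0.002, -1.0]]
ft_force: [-0.3, 0.3, 0.2]
finger_gap: 0.051
finger_force: 0.0
```

Emit:
{"fn": "step_arm", "kwargs": {
  "rows": [
    [[0,0,0,0,-1],[0,0,0,0,-1],[0,0,0,0,-1],[0,0,0,0,-1]]
  ]
}}

```text
time_s: 8.85
ee_pos: [0.5597, -0.1621, 0.0352]
orientation: [[-0.719, -0.695, 0.003], [-0.695, 0.719, -0.001], [-0.002, -0.003, -1.0]]
ft_force: [-0.2, -0.3, 6.3]
finger_gap: 0.0192
finger_force: 39.9
```

Emit:
{"fn": "step_arm", "kwargs": {
  "rows": [
    [[0,0,-0.04,0,-1],[0,0,-0.1,0,-1],[0,0,-0.09,0.2,-1],[0,0,0,0.2,-1],[0,0,0,0.2,-1]]
  ]
}}

```text
time_s: 9.48
ee_pos: [0.5588, -0.1618, 0.1729]
orientation: [[-0.958, -0.288, 0.002], [-0.288, 0.958, -0.001], [-0.002, -0.001, -1.0]]
ft_force: [-1.1, -0.5, -1.4]
finger_gap: 0.0188
finger_force: 39.2
```

Emit:
{"fn": "step_arm", "kwargs": {
  "rows": [
    [[0,0,0,0.2,-1],[0,0,0,0.178,-1],[0.01,0.06,0,0,-1],[0.01,0.1,0,0,-1],[0.01,0.1,0,0,-1]]
  ]
}}

```text
time_s: 10.1
ee_pos: [0.5399, -0.0045, 0.1717]
orientation: [[-1.0, 0.001, 0.0], [0.001, 1.0, 0.0], [-0.0, 0.0, -1.0]]
ft_force: [1.3, 1.0, -0.5]
finger_gap: 0.0191
finger_force: 39.3
```

Emit:
{"fn": "step_arm", "kwargs": {
  "rows": [
    [[0.012,0.1,0,0,-1],[0.012,0.1,0,0,-1],[0.012,0.1,0,0,-1],[0.012,0.09,0,0,-1],[0,0.06,0,0,-1]]
  ]
}}

```text
time_s: 10.72
ee_pos: [0.5104, 0.2667, 0.1717]
orientation: [[-1.0, -0.002, -0.0], [-0.002, 1.0, 0.0], [0.0, 0.0, -1.0]]
ft_force: [0.6, -1.4, -0.5]
finger_gap: 0.0192
finger_force: 39.3
```

```bash
python3 -c "
from h import *
b=read_camera('side');a=read_camera('top');print(get_state()['ee_pos'])
cv2.imwrite('pics/p3.png',np.hstack([cv2.resize(b[40:200,220:400],(400,356)),cv2.resize(a[120:280,140:320],(400,356))]))"
```

```text
[0.511257   0.26805295 0.17163034]
```

View pics/p3.png

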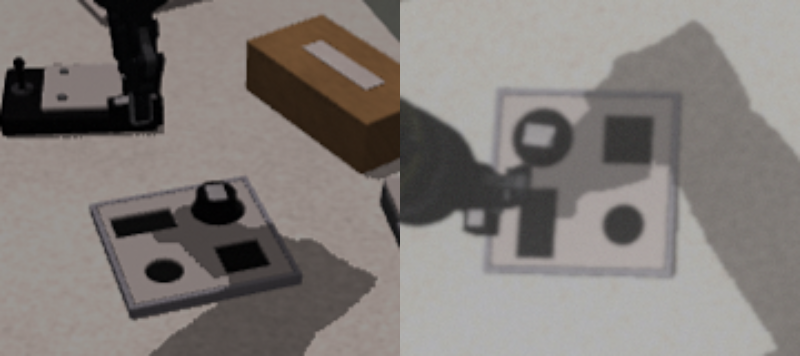

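The large mount sits in its pocket and the bar is above its own pocket. Lowering and releasing.

Emit:
{"fn": "step_arm", "kwargs": {
  "rows": [
    [[0,0,0.08,0,-1],[0,0,0.08,0,-1],[0,0,0.035,0,-1],[0,0,0.018,0,-1],[0,0,0,0,-1]]
  ]
}}

```text
time_s: 11.45
ee_pos: [0.5116, 0.2638, 0.0442]
orientation: [[-1.0, 0.0, 0.0], [0.0, 1.0, -0.0], [-0.0, -0.0, -1.0]]
ft_force: [0.0, -0.1, -0.3]
finger_gap: 0.0194
finger_force: 40.0
```

Emit:
{"fn": "step_arm", "kwargs": {
  "rows": [
    [[0,0,0,0,0.1],[0,0,0,0,0.1],[0,0,0,0,0.1],[0,0,-0.05,0,0.1],[0,0,-0.1,0,0.1]]
  ]
}}

```text
time_s: 12.08
ee_pos: [0.5094, 0.2633, 0.1324]
orientation: [[-1.0, -0.0, -0.006], [-0.0, 1.0, -0.003], [0.006, -0.003, -1.0]]
ft_force: [1.7, -0.2, -0.9]
finger_gap: 0.047
finger_force: 0.0
```

Emit:
{"fn": "step_arm", "kwargs": {
  "rows": [
    [[0,-0.04,-0.06,0,0.3],[-0.035,-0.09,0,0,0.3],[-0.035,-0.09,0,0,0.3],[-0.035,-0.09,0,0,0.3],[-0.035,-0.09,0,0,0.3]]
  ]
}}

```text
time_s: 12.7
ee_pos: [0.5961, 0.0227, 0.1702]
orientation: [[-1.0, -0.001, 0.001], [-0.001, 1.0, 0.0], [-0.001, 0.0, -1.0]]
ft_force: [0.8, 0.5, 0.1]
finger_gap: 0.055
finger_force: 0.0
```

Emit:
{"fn": "step_arm", "kwargs": {
  "rows": [
    [[-0.035,-0.09,0,0,0.3],[-0.035,-0.09,0,0,0.3],[-0.035,-0.09,0,0,0.3],[-0.03,-0.04,0,0,0.3],[0,0,0,0,0.3]]
  ]
}}

```text
time_s: 13.32
ee_pos: [0.6774, -0.164, 0.1693]
orientation: [[-1.0, 0.003, 0.001], [0.003, 1.0, -0.0], [-0.001, -0.0, -1.0]]
ft_force: [-0.3, 0.3, 0.4]
finger_gap: 0.0554
finger_force: 0.0
```

Emit:
{"fn": "step_arm", "kwargs": {
  "rows": [
    [[0,0.003,0.08,0,0.3],[0,0,0.08,0,0.3],[0,0,0.04,0,0.3],[0,0,0.023,0,0.3],[0,0,0,0,0.3]]
  ]
}}

```text
time_s: 13.95
ee_pos: [0.6758, -0.1589, 0.0356]
orientation: [[-1.0, -0.001, -0.002], [-0.001, 1.0, 0.001], [0.002, 0.001, -1.0]]
ft_force: [0.2, -0.2, 0.4]
finger_gap: 0.0552
finger_force: 0.0
```

Emit:
{"fn": "step_arm", "kwargs": {
  "rows": [
    [[0,0,0,0,-1],[0,0,0,0,-1],[0,0,0,0,-1],[0,0,0,0,-1]]
  ]
}}

```text
time_s: 14.45
ee_pos: [0.6779, -0.1601, 0.038]
orientation: [[-1.0, -0.0, 0.003], [-0.0, 1.0, -0.0], [-0.003, -0.0, -1.0]]
ft_force: [-0.2, 0.6, 6.1]
finger_gap: 0.0212
finger_force: 39.3
```

Emit:
{"fn": "step_arm", "kwargs": {
  "rows": [
    [[0,0,-0.04,0,-1],[0,0,-0.1,0,-1],[0,0,-0.08,0,-1],[0.03,0.05,0,0,-1],[0.04,0.085,0,0,-1]]
  ]
}}

```text
time_s: 15.08
ee_pos: [0.6353, -0.0796, 0.1692]
orientation: [[-1.0, 0.003, 0.003], [0.003, 1.0, -0.001], [-0.003, -0.001, -1.0]]
ft_force: [-0.7, 0.2, 0.7]
finger_gap: 0.0214
finger_force: 39.2
```

Emit:
{"fn": "step_arm", "kwargs": {
  "rows": [
    [[0.04,0.085,0,0,-1],[0.04,0.085,0,0,-1],[0.04,0.085,0,0,-1],[0.04,0.085,0,0,-1],[0.035,0.07,0,0,-1]]
  ]
}}

```text
time_s: 15.7
ee_pos: [0.5164, 0.1688, 0.1683]
orientation: [[-1.0, -0.001, 0.0], [-0.001, 1.0, 0.0], [-0.0, 0.0, -1.0]]
ft_force: [-0.1, 1.3, -0.6]
finger_gap: 0.0211
finger_force: 39.2
```

Emit:
{"fn": "step_arm", "kwargs": {
  "rows": [
    [[0.012,0.027,0,0,-1],[0,0,0,0,-1]]
  ]
}}

```text
time_s: 15.95
ee_pos: [0.5101, 0.1838, 0.1682]
orientation: [[-1.0, -0.002, 0.0], [-0.002, 1.0, -0.001], [-0.0, -0.001, -1.0]]
ft_force: [-0.8, -0.3, -0.8]
finger_gap: 0.0212
finger_force: 39.3
```

```bash
python3 -c "
from h import *
b=read_camera('side');a=read_camera('top');print(get_state()['ee_pos'])
cv2.imwrite('pics/p4.png',np.hstack([cv2.resize(b[40:200,220:400],(400,356)),cv2.resize(a[120:280,140:320],(400,356))]))"
```

```text
[0.51095999 0.18247468 0.16818969]
```

View pics/p4.png

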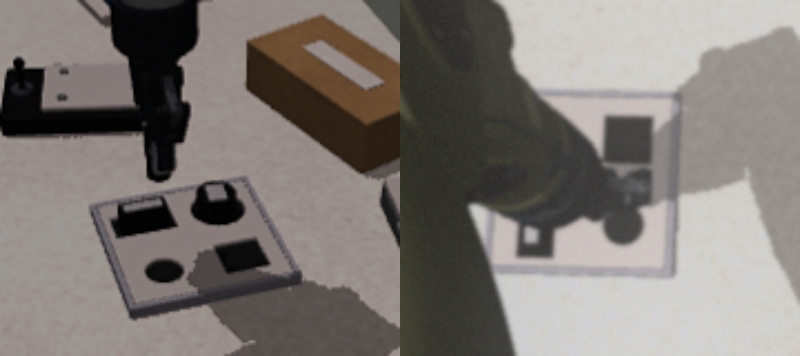

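The bar rests in its pocket (side (145,212)), and the small round mount hangs above its own pocket (163,270). Lowering and releasing.

Emit:
{"fn": "step_arm", "kwargs": {
  "rows": [
    [[0,0,0.08,0,-1],[0,0,0.07,0,-1],[0,0,0.035,0,-1],[0,0,0.018,0,-1],[0,0,0,0,-1]]
  ]
}}

```text
time_s: 16.68
ee_pos: [0.5112, 0.1823, 0.0463]
orientation: [[-1.0, 0.002, 0.0], [0.002, 1.0, -0.0], [-0.0, -0.0, -1.0]]
ft_force: [0.2, -0.8, -0.9]
finger_gap: 0.0215
finger_force: 40.6
```

Emit:
{"fn": "step_arm", "kwargs": {
  "rows": [
    [[0,0,0,0,0.1],[0,0,0,0,0.1],[0,0,0,0,0.1],[0,0,-0.05,0,0.1],[0,0,-0.1,0,0.1]]
  ]
}}

```text
time_s: 17.3
ee_pos: [0.5081, 0.1826, 0.135]
orientation: [[-1.0, -0.0, -0.006], [-0.0, 1.0, -0.002], [0.006, -0.002, -1.0]]
ft_force: [0.8, -0.5, -0.2]
finger_gap: 0.0469
finger_force: 0.0
```

Emit:
{"fn": "step_arm", "kwargs": {
  "rows": [
    [[0,-0.05,-0.06,0,0.4],[0.01,-0.1,0,0,0.4],[0.01,-0.1,0,0,0.4],[0.01,-0.1,0,0,0.4],[0.01,-0.1,0,0,0.4]]
  ]
}}

```text
time_s: 17.92
ee_pos: [0.4861, -0.0884, 0.1727]
orientation: [[-1.0, -0.001, 0.001], [-0.001, 1.0, -0.0], [-0.001, -0.0, -1.0]]
ft_force: [0.7, -0.2, 0.2]
finger_gap: 0.0597
finger_force: 0.0
```

Emit:
{"fn": "step_arm", "kwargs": {
  "rows": [
    [[0.01,-0.1,0,0,0.4],[0.01,-0.1,0,0,0.4],[0.01,-0.09,0,0,0.4],[0.02,-0.05,0,0,0.4],[0,0,0,0.2,0.4]]
  ]
}}

```text
time_s: 18.55
ee_pos: [0.4556, -0.2931, 0.1724]
orientation: [[-0.986, 0.164, 0.0], [0.164, 0.986, -0.001], [-0.0, -0.001, -1.0]]
ft_force: [0.4, 0.0, -0.4]
finger_gap: 0.0598
finger_force: 0.0
```

Emit:
{"fn": "step_arm", "kwargs": {
  "rows": [
    [[0,0,0.03,0.21,0.4],[0,0,0.04,0.21,0.4],[0,0,0.02,0.2,0.4],[0,0,0,0,0.4]]
  ]
}}

```text
time_s: 19.05
ee_pos: [0.4556, -0.2901, 0.1175]
orientation: [[-0.801, 0.599, -0.002], [0.599, 0.801, 0.001], [0.002, -0.0, -1.0]]
ft_force: [-0.3, 0.1, -0.1]
finger_gap: 0.0599
finger_force: 0.0
```

```bash
python3 -c "
from h import *
b=read_camera('side');s=get_state();print(s['ee_pos'],s['orientation'][:,0])
cv2.imwrite('pics/p5.png',np.hstack([cv2.resize(b[220:390,240:450],(480,388)),cv2.resize(b[100:200,240:370],(320,388))]))"
```

```text
[ 0.45622114 -0.29049915  0.11825776] [-8.01519229e-01  5.97968652e-01  6.45407152e-04]
```

View pics/p5.png

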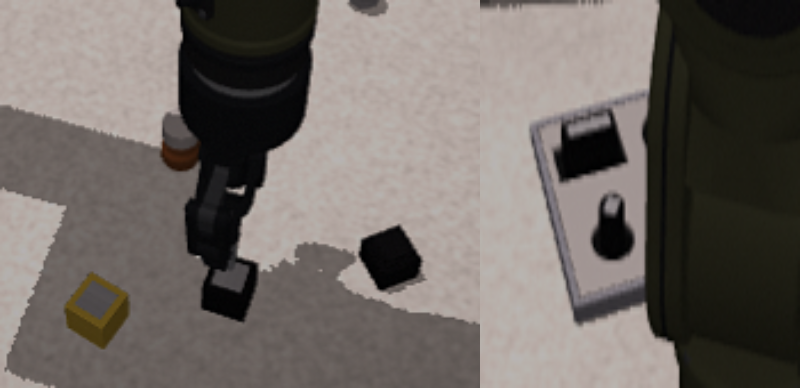

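The gripper is over the metal-topped square (crop (230,285)), and the yellow one and the black blank are clear. The small round mount stands in its pocket (612,225).

Emit:
{"fn": "step_arm", "kwargs": {
  "rows": [
    [[0,0,0.06,0,0.4],[0,0,0.05,0,0.4],[0,0,0.03,0,0.4],[0,0,0,0,0.4]]
  ]
}}

```text
time_s: 19.6
ee_pos: [0.4559, -0.2903, 0.0338]
orientation: [[-0.801, 0.599, -0.002], [0.599, 0.801, 0.001], [0.002, -0.0, -1.0]]
ft_force: [-0.0, -0.7, -0.8]
finger_gap: 0.0596
finger_force: 0.0
```

Emit:
{"fn": "step_arm", "kwargs": {
  "rows": [
    [[0,0,0,0,-1],[0,0,0,0,-1],[0,0,0,0,-1],[0,0,0,0,-1]]
  ]
}}

```text
time_s: 20.1
ee_pos: [0.4577, -0.2915, 0.0359]
orientation: [[-0.8, 0.6, 0.003], [0.6, 0.8, -0.002], [-0.003, 0.0, -1.0]]
ft_force: [0.5, -0.4, 7.3]
finger_gap: 0.0311
finger_force: 41.4
```

Emit:
{"fn": "step_arm", "kwargs": {
  "rows": [
    [[0,0,-0.04,0,-1],[0,0,-0.1,0,-1],[0,0,-0.09,-0.2,-1],[0,0,0,-0.21,-1],[0,0,0,-0.21,-1]]
  ]
}}

```text
time_s: 20.72
ee_pos: [0.4568, -0.2909, 0.1737]
orientation: [[-0.989, 0.151, 0.002], [0.151, 0.989, -0.001], [-0.002, -0.001, -1.0]]
ft_force: [0.0, 1.1, -1.2]
finger_gap: 0.0314
finger_force: 40.6
```

Emit:
{"fn": "step_arm", "kwargs": {
  "rows": [
    [[0,0,0,-0.2,-1],[-0.02,0.06,0,0,-1],[-0.028,0.095,0,0,-1],[-0.028,0.095,0,0,-1],[-0.028,0.095,0,0,-1]]
  ]
}}

```text
time_s: 21.35
ee_pos: [0.5189, -0.082, 0.1726]
orientation: [[-1.0, 0.0, 0.0], [0.0, 1.0, -0.0], [-0.0, -0.0, -1.0]]
ft_force: [0.7, -0.6, -0.5]
finger_gap: 0.0309
finger_force: 40.6
```

Emit:
{"fn": "step_arm", "kwargs": {
  "rows": [
    [[-0.028,0.095,0,0,-1],[-0.028,0.095,0,0,-1],[-0.028,0.095,0,0,-1],[-0.028,0.095,0,0,-1],[-0.012,0.05,0,0,-1]]
  ]
}}

```text
time_s: 21.98
ee_pos: [0.5936, 0.1775, 0.1723]
orientation: [[-1.0, -0.003, 0.001], [-0.003, 1.0, 0.001], [-0.001, 0.001, -1.0]]
ft_force: [-0.2, -0.6, -0.5]
finger_gap: 0.0312
finger_force: 40.6
```

Emit:
{"fn": "step_arm", "kwargs": {
  "rows": [
    [[0,0.007,0.08,0,-1],[0,0,0.08,0,-1],[0,0,0.035,0,-1],[0,0,0.018,0,-1],[0,0,0,0,-1]]
  ]
}}

```text
time_s: 22.6
ee_pos: [0.5932, 0.1785, 0.045]
orientation: [[-1.0, -0.0, 0.0], [-0.0, 1.0, 0.0], [-0.0, 0.0, -1.0]]
ft_force: [0.8, 0.4, -0.0]
finger_gap: 0.031
finger_force: 41.0
```

Emit:
{"fn": "step_arm", "kwargs": {
  "rows": [
    [[0,0,0,0,0.2],[0,0,0,0,0.2],[0,0,0,0,0.2],[0,0,-0.05,0,0.2],[0,0,-0.1,0,0.2]]
  ]
}}

```text
time_s: 23.22
ee_pos: [0.5908, 0.1779, 0.1327]
orientation: [[-1.0, -0.0, -0.006], [-0.0, 1.0, -0.002], [0.006, -0.002, -1.0]]
ft_force: [1.0, -0.1, 0.5]
finger_gap: 0.0515
finger_force: 0.0
```

Emit:
{"fn": "step_arm", "kwargs": {
  "rows": [
    [[0,0,-0.08,0,0.2],[0.03,-0.08,0,0,0.2],[0.08,-0.06,0,0,0.2],[0.08,-0.06,0,0,0.2],[0.08,-0.06,0,0,0.2]]
  ]
}}

```text
time_s: 23.85
ee_pos: [0.4297, 0.0215, 0.1827]
orientation: [[-1.0, -0.001, 0.001], [-0.001, 1.0, -0.0], [-0.001, -0.0, -1.0]]
ft_force: [0.4, -0.8, -0.1]
finger_gap: 0.0514
finger_force: 0.0
```

Emit:
{"fn": "step_arm", "kwargs": {
  "rows": [
    [[0.06,-0.08,0,0,0.2],[0,-0.08,0,0,0.2],[0,-0.08,0,0,0.2],[0,0,0,0,0.2]]
  ]
}}

```text
time_s: 24.35
ee_pos: [0.3954, -0.1242, 0.183]
orientation: [[-1.0, 0.005, 0.002], [0.005, 1.0, -0.001], [-0.002, -0.001, -1.0]]
ft_force: [0.4, 0.5, 1.0]
finger_gap: 0.0512
finger_force: 0.0
```

```bash
python3 -c "
from h import *
from m2 import meas
b=read_camera('side');a=read_camera('top');print(get_state()['ee_pos'])
cv2.imwrite('pics/p6.png',np.hstack([cv2.resize(b[100:360,240:450],(323,400)),cv2.resize(a[140:260,160:290],(433,400),interpolation=cv2.INTER_CUBIC)]))
meas('top',a,dict(bR=(359,196),bQ=(467,195)))"
```

```text
[ 0.39496125 -0.12162812  0.18259571]
top bR [567.4 -70.5] [43.8 47.6] 54.2
top bQ [ 560.4 -291.7] [63.3 65.6] 9.8
```

View pics/p6.png

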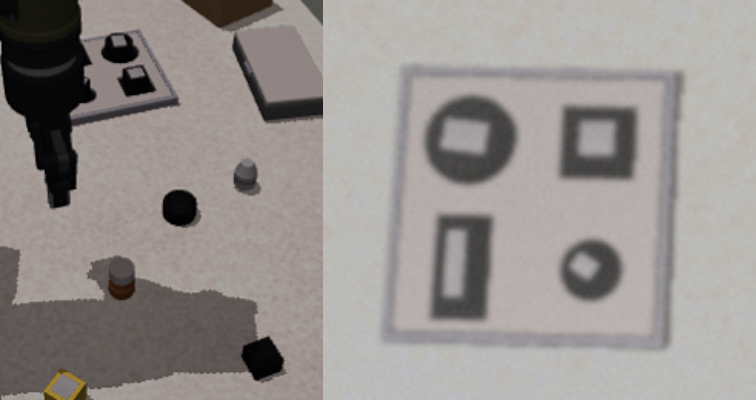

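All four mounts sit in their pockets with the metal up, and both blanks are still in place. The square-blank reading was enlarged by the arm's shadow; in the side view it stands where it was. One quick check of the centring before handing in.

```bash
python3 -c "
from h import *
for n,p in dict(L=(202.6,180.8),Q=(242.3,181.7),B=(199.3,219.2),S=(238.4,219.5)).items():print(n,np.round(ray('top',p,.038)[:2],4))
a=read_camera('side')
from m2 import meas
meas('side',a,dict(bR=(357,235),bQ=(411,333)),thr=.4,rad=23)
meas('side',cv2.imread('pics/side0.png'),dict(bR=(357,235),bQ=(411,333)),thr=.4,rad=23)"
```

```text
L [0.59   0.2612]
Q [0.5896 0.1768]
B [0.5079 0.2628]
S [0.509 0.181]
side bR [566.6 -74.8] [62.4 43.3] 68.3
side bQ [ 574.2 -304.8] [41.9 44. ] 4.6
side bR [566.6 -74.8] [62.4 43.3] 68.3
side bQ [ 574.6 -305.2] [41.  43.3] 4.3
```

The mounts are within about 7 mm of the pocket centres, and the blanks have not moved.

```bash
python3 -c "
from rig import *
print(job_done())"
```

```text
the job is handed in; nothing more can be done
None
```

All four mounts are in their own pockets, metal face up and within about 7 mm of centre by camera; both blanks stand where they began, and the job was handed in at about 25 s of the 104 s allowed, though no verdict came back.

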